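# Ink the oblong seal and press it on the painting

### The arm

A 6-joint arm with a two-finger parallel gripper is mounted at the origin on the work surface. World frame = base frame: x ahead of the robot, y to its left, z up, the work surface at z = 0. Lengths are in m, angles in rad, forces in N, time in s.
With the tool pointing down it reaches from about 0.35 to 0.975 m from the base axis. Payload 4.9 kg.
Tool frame: the origin (TCP) lies at the very end of the fingers, on their centre line; the grasp point (between the pads) lies 19 mm behind it; z points along the fingers, y is the line along which they close (so a half turn about z gives the same grasp; the last joint's range is limited). The gripper opens to 85 mm and grips with 20 to 120 N. Pads are 22 mm wide; open, the fingers measure 114 mm over their backs; the gripper's body (76 mm by 85 mm) begins 54 mm behind the grasp point. The pads swing forward as they close: fully open they stand 13 mm farther back than shut.
Start: joints at [1.191, 0.053, 1.613, -0, 1.476, -0.119], TCP at [0.161, 0.604, 0.231] pointing down, gripper open.
Joint ranges: [-3.01, 3.01], [-1.01, 2.22], [0.06, 2.58], [-1.02, 4.17], [0.09, 2.62], [-3.14, 3.14]. Speed limits (rad/s): [2.57, 2.57, 3.14, 3.14, 3.14, 3.14].

### API

Orientations are given as a rotation vector (axis times angle).
In Python, from station import ctrl gives the robot as it stands.
- The arm moves only by the shell command python3 -m crank 'ROWS' [OPENING] [FORCE]. ROWS is text: rows parted by semicolons, each of 4 numbers parted by spaces: the shift along the world's x, y, z in units of 0.5 m (1.0 is 0.5 m), then the turn about the world's z in units of 90 degrees (1.0 is 90 degrees). In form: x y z turn; .... A call has exactly 5 rows; each row shifts and turns the commanded pose from where the row before left it; what a row does not reach is not made up. A row lasts 1/12 s, in which the tool goes at most 41.7 mm and 7.16 degrees, less where a joint would pass 70% of its speed; a pose out of reach is approached as far as the arm can. A call with a number of a shift or a turn outside -1 to 1 is refused whole. A call with a gripper value outside its range is refused whole. OPENING is the opening in per cent of the stroke, from 0 (shut) to 100 (fully open), set as the call begins (- or left out, the last holds). The fingers move at their own pace and stop on an object; FORCE is the grip in N (left out, the last holds). Time passes only in rows, so rows that do not move let the fingers close, or fill a call up. It gives the time, the measured TCP pose, the force, the opening and the grip force at its end, in the units of the state.
- ctrl.get_obs(): the state, without advancing time (a new reading comes with each control period).
- ctrl.get_image(name): name is "side" or "top" or "wrist"; returns (picture, depth): 384x512x3 uint8, red, green, blue; 384x512 float32, m along the optical axis (not along the pixel's ray), 0 where there is no reading.
- ctrl.get_calibration(name): a dict with "fx", "fy", "cx", "cy" (pixels), "extrinsics" (4x4, takes a point from world to camera coordinates). Camera axes: x right, y down, z forward; pixel columns grow to the right and rows downward; lengths in m; the calibration is good to about 2 mm. A picture is of the moment at which its call begins: read the wrist's pose just before it. get_calibration takes no time and is no camera call; for the wrist camera it gives the pose at the moment of the call.
- ctrl.finish_job(): hands the job in; it is judged then, once.
The state is a dict: "t": time; "q": joint angles; "dq": joint speeds; "effort": joint torques, N m; "tool_pos": TCP position; "tool_rot": TCP orientation; "contact_force": force on the tool from outside, world axes, zero at the start; "wrist_torque": the same for the moment, N m; "opening": finger opening in m; "grip_force": force on a finger pad.
Only numpy, scipy, OpenCV 4.12 (cv2) and the standard library are available. Lean on these libraries where they do the work, as an engineer would, in place of code of your own. Each camera call takes 0.05 s, during which the arm holds its last target. There are 200 camera calls.

### The job

Stamp the finished painting with the oblong seal: slide the stamp pad's cover fully open to its stop, take the oblong stone seal from the tray and ink it by pressing its face gently, upright and well inside the edges, on the red felt of the pad. Then set the seal down inside the pencilled oblong on the painting, upright and lined up with the outline, and press lightly with about 8 N. Finish there, still gripping the seal and pressing it on the mark; touch the painting with the seal nowhere else, never lean hard on it or on the pad, and leave the other seals, the paperweight and the water pot where they are.

Things in the scene. Friction and masses are not known exactly. Their poses are not given: they have to be found in the camera images.
- ink_case: Stamp pad case of medium brown wood, 130 (x) x 100 (y) x 28 mm high, fixed to the desk. Origin: centre of its underside; x is the direction in which the cover slides open, z is up. Wooden rims 6 mm thick stand on the -x side and on both y sides; the cover runs between the y rims and leaves over the +x end.
- cover (a joint): The pale wooden cover of the stamp pad, a 4 mm plate 122 mm long and 86 mm wide that slides along the case's +x: 0 = shut, 0.092 m = fully open at its end stop. It slides with about 1.5 N of friction and stays where it is left. Fully open it stands out about 91 mm past the case's +x end, and it bares the whole felt.
- cover_grip (a point): Middle of the top of the cover's grip: an upright wooden bar 12 mm thick (case x), 50 mm long (case y), standing 22 mm above the cover plate; its top is 46 mm above the desk. It lies 35 mm along +x from the case's centre when shut and moves with the cover.
- ink_felt: The red ink felt of the stamp pad, 86 x 86 mm, under the cover. Origin: centre of its upper face, 17 mm above the desk and 11 mm below the tops of the case's rims. It is soft: it sinks straight down, about 1 mm for every 2.5 N after the first 0.7 N, up to 4 mm.
- pad_center (a point): Centre of the felt's upper face, where the seal is inked (14.5 mm along -x from the case's centre). Axes as the case.
- seal: The oblong stone seal, upright in the tray: the largest of the three seals, 26 mm (x) x 40 mm (y) x 72 mm high, plain flat sides, slightly rounded top, about 0.19 kg. Origin: centre of its printing face, which is its underside; z runs up its length. The carved pattern is the same after a half turn.
- leaf: The painting: a white board 186 x 156 mm with bamboo in ink, on a grey stamping felt of the same size, upper face 14 mm above the desk. Origin: centre of the underside, at desk level. Board and felt give together, straight down: about 1 mm for every 2.5 N after the first 0.5 N, up to 8 mm; they cannot shift sideways.
- mark (a point): Centre of the thin pencilled outline on the painting, 36 mm (x) x 50 mm (y), on the upper face 14 mm above the desk, near a corner free of brushwork. Its axes are the painting's. The seal goes here with its 40 mm side along the outline's 50 mm side (seal x along mark x, either way round).
- tray: Dark wooden tray 220 (x) x 76 (y) mm, fixed to the desk, floor 6 mm high, rim 10 mm high. Origin: centre of its underside. The three seals stand in it in a row along its x, 65 mm apart, in any order, the oblong one's 40 mm side roughly along the row.
- round_seal: Round stone seal, 32 mm diameter, 61 mm high, in the tray; leave it standing. Origin: centre of its underside.
- square_seal: Square stone seal, 32 x 32 mm, 62 mm high with a turned knob on top, in the tray; leave it standing. Origin: centre of its underside.
- paperweight: Dark wooden paperweight bar, 30 (x) x 230 (y) x 18 mm, on the desk beyond the painting; leave it. Origin: centre of its underside.
- water_pot: Small blue porcelain water pot, 60 mm diameter, 44 mm high, on the desk; leave it. Origin: centre of its underside.
Mind the look-alikes: they are no part of the job. Of the things like the ink_case, leave any that is grey or orange; of the rest the smaller one is meant.

How it is judged:
On the way, in this order (a step that is already met when the one before it is completed fails the run):
1. the cover of the stamp pad is slid fully open, to its stop (value of joint cover above 0.086 m), for 0.2 s.
2. the seal is inked: its face pressed on the felt with at least 2 N, upright, centred within 21 mm of the felt's centre (contact force between seal and ink_felt above 2 N and angle between seal's own z axis and vertical below 0.1 rad and horizontal distance between seal and pad_center below 0.021 m and contact force between the fingers and seal above 2 N), for 0.2 s.
At the end, for the whole second after the job is handed in: The gripper still holds the seal and presses it on the painting with 4 to 14 N, at rest, the centre of its face within 6 mm of the centre of the pencilled outline, lined up with it within 8 degrees and upright within 3.4 degrees; the stamp pad's cover is still open (80 mm or more) (contact force between seal and leaf between 4 and 14 N and horizontal distance between seal and mark below 0.006 m and angle between the x axis of seal and the x axis of mark, either way round below 0.14 rad and angle between seal's own z axis and vertical below 0.06 rad and linear speed of seal below 0.01 m/s and contact force between the fingers and seal above 2 N and value of joint cover above 0.08 m); the arm keeps its last pose, push and grip.
It fails at once if the seal touches the painting away from the outline (over 15 mm off its centre) (contact force between seal and leaf above 0.3 N and horizontal distance between seal and mark above 0.015 m).
It fails at once if the seal is pressed hard on the painting (over 22 N) (contact force between seal and leaf above 22 N).
It fails at once if the seal is pressed hard on the ink felt (over 22 N) (contact force between seal and ink_felt above 22 N).
It fails at once if another seal is shifted over 20 mm or tipped (distance of any of round_seal, square_seal from where it was at the start of the episode above 0.02 m or angle between any of round_seal, square_seal's own z axis and vertical above 0.5 rad).
It fails at once if the paperweight or the water pot is shifted over 20 mm (distance of any of paperweight, water_pot from where it was at the start of the episode above 0.02 m).
It also fails if it takes over 61 s, if anything falls off the work surface, if the arm or the gripper's body presses on something with over 40 N, if the wrist force passes 120 N, or if a joint passes its speed limit or range.

## Working session

There is one attempt and no reset: what is moved stays moved. The work goes in short steps, Python scripts to look and compute and a shell command to move; the robot and the scene stay as the last step left them, time stands still between calls to the robot, and variables do not carry over. Pictures are saved under pics/ and viewed, at most 10 in all, crops included, and the job is handed in when it is done.

```bash
mkdir -p pics; ls
cat > h.py <<'E'
import numpy as np, cv2
from station import ctrl
def grab(name,fn=None):
    c=ctrl.get_calibration(name); im,d=ctrl.get_image(name)
    if fn: cv2.imwrite('pics/'+fn,cv2.cvtColor(im,cv2.COLOR_RGB2BGR)); np.savez('pics/'+fn+'.npz',im=im,d=d,E=c['extrinsics'],K=[c['fx'],c['fy'],c['cx'],c['cy']])
    return im,d,np.array(c['extrinsics']),np.array([c['fx'],c['fy'],c['cx'],c['cy']])
def load(fn):
    z=np.load('pics/'+fn+'.npz'); return z['im'],z['d'],z['E'],z['K']
def ray(uv,z,E,K):
    uv=np.atleast_2d(uv).astype(float)
    d=np.c_[(uv[:,0]-K[2])/K[0],(uv[:,1]-K[3])/K[1],np.ones(len(uv))]@E[:3,:3]
    o=-E[:3,:3].T@E[:3,3]
    return o+d*((z-o[2])/d[:,2])[:,None]
def cloud(d,E,K):
    v,u=np.mgrid[:d.shape[0],:d.shape[1]]
    p=np.stack([(u-K[2])/K[0]*d,(v-K[3])/K[1]*d,d],-1)
    return (p-E[:3,3])@E[:3,:3]
E
python3 - <<'E'
from h import *
for n in ('top','side','wrist'):
    im,d,E,K=grab(n,n+'0.png'); print(n,K,-E[:3,:3].T@E[:3,3],E[2,:3])
a=cv2.imread('pics/top0.png'); cv2.imwrite('pics/top0b.png',cv2.resize(a,(800,600)))
print(ctrl.get_obs())
E
```

```text
pics
top [390.59225899 390.59225899 255.42467155 185.16346927] [ 0.35667296 -0.11907927  1.26088662] [ 0.15576147  0.02328133 -0.9875203 ]
side [455.69756096 455.69756096 251.15294313 193.37592425] [ 0.05080749 -1.00021311  0.69583926] [ 0.41395529  0.74478819 -0.52338473]
wrist [281.86828701 281.86828701 255.10547539 194.91953077] [0.09721182 0.62061647 0.37194425] [ 0.2527052  -0.06957408 -0.96503862]
{'t': 0.15, 'q': array([ 1.19094043e+00,  5.32364366e-02,  1.61395944e+00, -7.38579776e-06,
        1.47601622e+00, -1.18989471e-01]), 'dq': array([ 1.26001745e-03, -1.70224478e-03, -3.60726492e-03,  9.87610821e-05,
       -2.05980745e-03,  5.20612723e-04]), 'effort': array([ 3.13456248e-04, -3.94243419e+01, -3.70722055e+01, -1.13582803e-04,
        4.65091856e-03, -7.57814291e-06]), 'tool_pos': array([0.16101354, 0.60340396, 0.23033753]), 'tool_rot': array([-4.08554839e-01, -3.11451673e+00,  2.46764156e-03]), 'contact_force': array([ 0.51610865,  0.26273051, -0.96383354]), 'wrist_torque': array([-0.02805606, -0.01656998, -0.04010788]), 'grip_force': 0.0, 'opening': 0.085157141846612}
```

View pics/top0b.png

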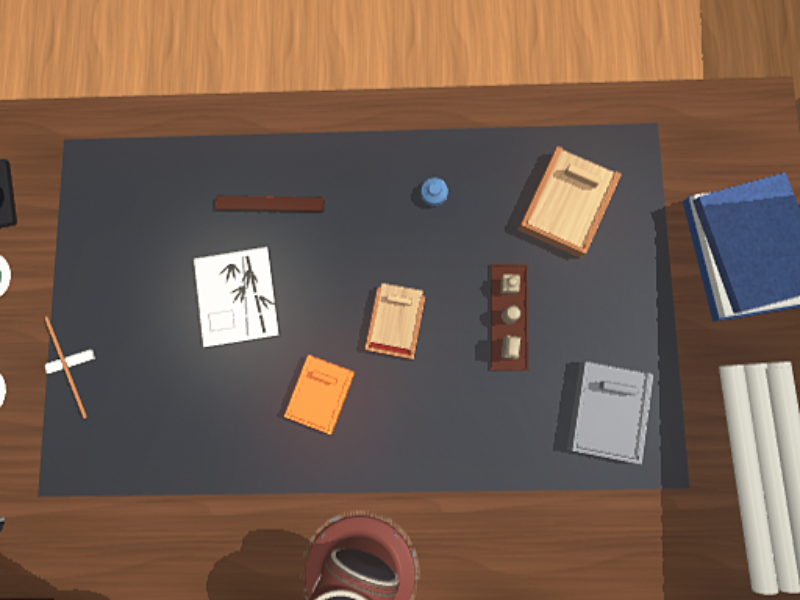

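The smaller brown case is centred near (395,321) in the 800x600 view. It is ajar, with a red strip at its near end, so it opens away from the robot. The oblong seal is probably the nearest one in the tray at (511,347), and the pencilled outline is near (221,321).

Run:
```python
from h import *
im,d,E,K=load('top0.png'); P=cloud(d,E,K)
hsv=cv2.cvtColor(im,cv2.COLOR_RGB2HSV)
def box(u0,v0,u1,v1): 
    m=np.zeros(d.shape,bool); m[int(v0/1.5625):int(v1/1.5625),int(u0/1.5625):int(u1/1.5625)]=1; return m
def rect(m,nm,z=None):
    m=m.astype(np.uint8); n,l,s,c=cv2.connectedComponentsWithStats(m); 
    if n<2: print(nm,'none');return
    m=l==1+s[1:,4].argmax(); v,u=np.nonzero(m)
    p=P[m] if z is None else ray(np.c_[u,v],z,E,K)
    r=cv2.minAreaRect((p[:,:2]*1000).astype(np.float32)); print(nm,np.round(r[0],1),np.round(r[1],1),round(r[2],1),'z',np.round(np.percentile(P[m][:,2],[5,50,95])*1000,1),m.sum())
b=box(350,270,440,370)
rect(b&(P[...,2]>.012),'case'); rect(b&(P[...,2]>.034),'grip')
rect(b&(hsv[...,1]>190)&((hsv[...,0]<6)|(hsv[...,0]>174)),'red')
b=box(180,235,290,355); rect(b&(P[...,2]>.008),'leaf')
b=box(480,255,535,380); rect(b&(P[...,2]>.003),'tray')
for i,(a,c) in enumerate([(265,297),(297,328),(328,372)]): rect(box(480,a,535,c)&(P[...,2]>.05),'seal%d'%i); rect(box(480,a,535,c)&(P[...,2]>.03),'seal%d low'%i)
for n,(u,v) in dict(mark=(221,321),).items(): print(n,ray((u/1.5625,v/1.5625),.014,E,K))
print(ray([(209/1.5625,313/1.5625),(232/1.5625,311/1.5625),(234/1.5625,329/1.5625),(211/1.5625,332/1.5625)],.014,E,K))
c=cv2.imread('pics/top0.png')[150:250,110:350]; cv2.imwrite('pics/c1.png',cv2.resize(c,None,fx=3.3,fy=3.3,interpolation=cv2.INTER_CUBIC))
```

```text
case [461.4 -77. ] [108.8 197.8] 83.1 z [17.8 25.2 36.7] 1359
grip [527.9 -89.9] [48.7 11.5] 78.7 z [37.1 45.3 49.4] 66
red [442.  -28.9] [4.3 4.5] 44.3 z [13.8 14.1 15.5] 4
leaf [518.1 107.1] [506.3 229.1] 78.8 z [ 9.4 13.5 17.7] 2777
tray [ 448.8 -288.2] [193.3 333. ] 58.7 z [ 3.7  8.5 75.3] 1666
seal0 [ 557.2 -316.4] [21.5 33.9] 17.5 z [51.  63.2 70.4] 55
seal0 low [ 556.6 -314.8] [32.8 32.8] 85.2 z [42.9 50.2 69. ] 123
seal1 [ 424.1 -226.6] [ 30.5 251.9] 39.0 z [54.9 63.2 68.1] 85
seal1 low [ 424.1 -226.6] [ 30.5 251.9] 39.0 z [36.6 62.5 68.1] 98
seal2 [ 427.2 -308.5] [25.5 40.1] 81.2 z [60.3 76.4 81. ] 127
seal2 low [ 405.4 -219.3] [ 46.4 218. ] 13.9 z [42.6 75.9 81.2] 141
mark [[0.49517154 0.27988719 0.014     ]]
[[0.51236001 0.30542856 0.014     ]
 [0.51552142 0.25748607 0.014     ]
 [0.47802941 0.25239959 0.014     ]
 [0.47279645 0.30005099 0.014     ]]
```

View pics/c1.png

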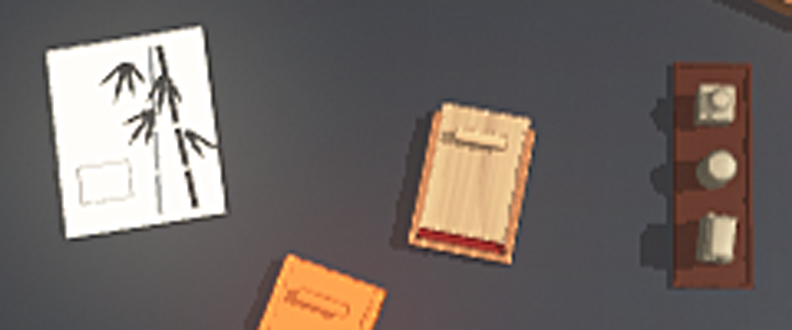

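The oblong seal is confirmed as the near one: top at 76 mm, 25x40 mm, at about (0.427,-0.308). The grip bar is at (0.528,-0.090) and the case opens along about -11°. I'll go above the mark first for a close look, since it's on the way.

```bash
python3 -m crank '.057 -.057 0 0;.057 -.057 0 0;.057 -.057 0 0;.057 -.057 0 0;.057 -.057 0 0' 30 && python3 -m crank '.057 -.057 0 0;.057 -.057 0 0;.057 -.057 0 0;.057 -.057 0 0;.057 -.057 0 0' && python3 -m crank '.03 -.057 0 0;0 0 0 0;0 0 0 0;0 0 0 0;0 0 0 0'
python3 - <<'E'
from h import *
im,d,E,K=grab('wrist','w1.png'); print(ctrl.get_obs()['tool_pos'])
E
```

```text
t: 0.57
tool_pos: [0.3044, 0.4598, 0.2309]
tool_rot: [-0.407, -3.115, 0.001]
contact_force: [0.6, 0.1, -0.4]
opening: 0.0264
grip_force: 0.0
t: 0.98
tool_pos: [0.447, 0.3171, 0.2311]
tool_rot: [-0.408, -3.115, -0.0]
contact_force: [0.5, 0.9, 0.7]
opening: 0.0258
grip_force: 0.0
t: 1.4
tool_pos: [0.4604, 0.2912, 0.2311]
tool_rot: [-0.406, -3.115, -0.0]
contact_force: [-1.0, 0.8, -0.1]
opening: 0.0259
grip_force: 0.0
[0.46036864 0.29136294 0.23118128]
```

View pics/w1.png

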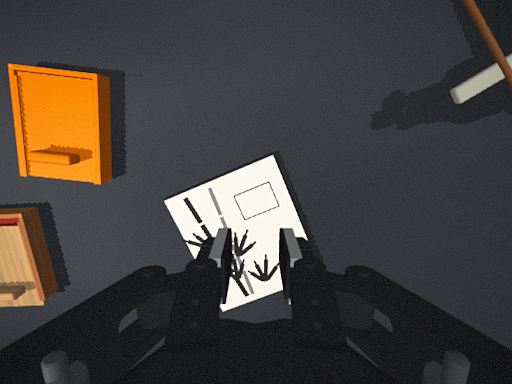

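The outline is visible in full, with its centre near (257,201). I'll fit it by contour.

```bash
cat > mark.py <<'E'
from h import *
def mark(fn,guess):
    im,d,E,K=load(fn); g=cv2.cvtColor(im,cv2.COLOR_RGB2GRAY)
    bg=cv2.medianBlur(g,15); m=((g<bg-25.0)).astype(np.uint8)
    cs,_=cv2.findContours(m,cv2.RETR_EXTERNAL,cv2.CHAIN_APPROX_NONE)
    c=min((c for c in cs if len(c)>50),key=lambda c:np.linalg.norm(np.array(cv2.minAreaRect(c)[0])-guess))
    p=ray(c[:,0],.014,E,K)[:,:2]*1000
    print('mark',cv2.minAreaRect(p.astype(np.float32)))
    w=cv2.morphologyEx((g>150).astype(np.uint8),cv2.MORPH_CLOSE,np.ones((9,9))); cs,_=cv2.findContours(w,cv2.RETR_EXTERNAL,cv2.CHAIN_APPROX_NONE)
    c=max((c for c in cs if cv2.pointPolygonTest(c,guess,False)>0),key=len); print('leaf',cv2.minAreaRect((ray(c[:,0],.014,E,K)[:,:2]*1000).astype(np.float32)))
E
python3 - <<'E'
from mark import *
mark('w1.png',(257,201))
E
```

```text
mark ((498.5511474609375, 282.4272155761719), (38.04861068725586, 52.262969970703125), 8.228673934936523)
leaf ((548.0679931640625, 253.81692504882812), (186.7886505126953, 156.7237091064453), 8.052051544189453)
```

```bash
python3 -m crank '0 -.076 0 0;0 -.076 0 0;0 -.076 0 0;0 -.076 0 0;0 -.076 0 0' && python3 -m crank '0 -.076 0 0.02;0 -.076 0 0.02;0 -.076 0 0;0 -.076 0 0;0 -.076 0 0' && python3 -m crank '0 0 0 0;0 0 0 0;0 0 0 0;0 0 0 0;0 0 0 0'
python3 - <<'E'
from h import *
im,d,E,K=grab('wrist','w2.png'); print(ctrl.get_obs()['tool_pos'])
P=cloud(d,E,K); 
m=((P[...,2]>.036)&(P[...,2]<.055)&(np.hypot(P[...,0]-.528,P[...,1]+.09)<.06)).astype(np.uint8)
n,l,s,c=cv2.connectedComponentsWithStats(m); i=1+s[1:,4].argmax(); v,u=np.nonzero(l==i)
print('grip',c[i],cv2.minAreaRect((ray(np.c_[u,v],.046,E,K)[:,:2]*1000).astype(np.float32)),np.median(P[l==i][:,2]))
E
```

```text
t: 1.87
tool_pos: [0.4605, 0.1001, 0.2314]
tool_rot: [0.403, 3.115, 0.0]
contact_force: [0.6, -0.3, 0.8]
opening: 0.0258
grip_force: 0.0
t: 2.28
tool_pos: [0.461, -0.0902, 0.2316]
tool_rot: [0.307, 3.126, -0.0]
contact_force: [0.6, -0.3, 0.6]
opening: 0.0258
grip_force: 0.0
t: 2.7
tool_pos: [0.4613, -0.088, 0.2313]
tool_rot: [-0.306, -3.127, -0.0]
contact_force: [0.2, 0.4, -0.7]
opening: 0.0258
grip_force: 0.0
[ 0.46129053 -0.08815167  0.2312584 ]
grip [264.68       227.57066667] ((527.9356079101562, -87.04158020019531), (48.34245681762695, 14.593613624572754), 76.30303955078125) 0.044826478762633216
```

View pics/w2.png

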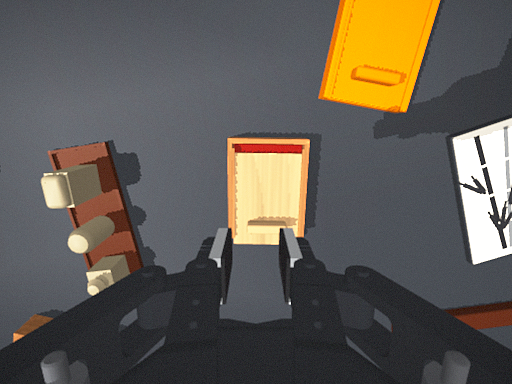

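The bar is at (0.528,-0.0885) and the case x-axis points at about -11.2°; both views agree. In the image the bar sits at (265,228) with the felt strip at the back. I'll come down behind the bar.

```bash
python3 -m crank '.016 .002 -.08 0;.016 .002 -.08 0;.016 .002 -.08 0;.016 .002 -.076 0;.012 .002 -.076 0' && python3 -m crank '0 0 -.006 0;0 0 0 0;0 0 0 0;0 0 0 0;0 0 0 0'
```

```text
t: 3.17
tool_pos: [0.4997, -0.0835, 0.0338]
tool_rot: [0.307, 3.125, -0.0]
contact_force: [0.5, -0.1, 1.4]
opening: 0.0258
grip_force: 0.0
t: 3.58
tool_pos: [0.5011, -0.0852, 0.0353]
tool_rot: [0.31, 3.121, -0.002]
contact_force: [-0.1, 0.1, -0.1]
opening: 0.0253
grip_force: 0.0
```

```bash
python3 -m crank '.022 -.004 -.004 0;.022 -.004 0 0;.022 -.004 0 0;.022 -.004 0 0;.022 -.004 0 0' && python3 -m crank '.014 -.003 0 0;.014 -.003 0 0;.01 -.002 0 0;0 0 0 0;0 0 0 0'
```

```text
t: 4.0
tool_pos: [0.5548, -0.0954, 0.0322]
tool_rot: [0.311, 3.125, -0.002]
contact_force: [-2.6, -1.3, 0.1]
opening: 0.0257
grip_force: 1.2
t: 4.42
tool_pos: [0.5737, -0.0987, 0.0308]
tool_rot: [0.31, 3.125, 0.0]
contact_force: [-0.3, -0.1, 0.0]
opening: 0.0257
grip_force: 0.0
```

Now it's moving with about 2 N of resistance. I'll keep pushing in small steps.

```bash
python3 -m crank '.008 -.0016 0 0;.008 -.0016 0 0;.008 -.0016 0 0;.008 -.0016 0 0;0 0 0 0'; python3 -m crank '.005 -.001 0 0;.005 -.001 0 0;.005 -.001 0 0;0 0 0 0;0 0 0 0'
```

```text
t: 4.83
tool_pos: [0.59, -0.102, 0.0303]
tool_rot: [0.31, 3.125, -0.0]
contact_force: [-0.1, 1.3, 0.1]
opening: 0.0255
grip_force: 0.0
t: 5.25
tool_pos: [0.5931, -0.1027, 0.0299]
tool_rot: [-0.31, -3.116, -0.001]
contact_force: [-14.7, 2.2, 10.0]
opening: 0.0256
grip_force: 7.3
```

```bash
python3 -m crank '.005 -.001 0 0;.005 -.001 0 0;.005 -.001 0 0;0 0 0 0;0 0 0 0'
```

```text
t: 5.67
tool_pos: [0.5934, -0.1027, 0.0296]
tool_rot: [-0.307, -3.096, -0.004]
contact_force: [-40.6, 6.4, 30.6]
opening: 0.0259
grip_force: 20.9
```

It has reached the stop (force jumped to 40 N). I'll back off, rise and look.

```bash
python3 -m crank '-.02 .004 0 0;-.02 .004 0 0;-.02 .004 0 0;0 0 .06 0;0 0 .08 0' 100; python3 -m crank '-.04 -.03 .07 0;-.04 -.04 .07 0;-.04 -.04 .04 0;-.04 -.04 .02 0;-.02 -.04 .0 0';python3 -m crank '0 0 0 0;0 0 0 0;0 0 0 0;0 0 0 0;0 0 0 0'
python3 - <<'E'
from h import *
im,d,E,K=grab('wrist','w3.png'); P=cloud(d,E,K); hsv=cv2.cvtColor(im,cv2.COLOR_RGB2HSV)
def big(m):
    n,l,s,c=cv2.connectedComponentsWithStats(m.astype(np.uint8)); i=1+s[1:,4].argmax(); return l==i
def rect(m,z,nm):
    v,u=np.nonzero(m); print(nm,[np.round(x,1) for x in cv2.minAreaRect((ray(np.c_[u,v],z,E,K)[:,:2]*1000).astype(np.float32))],'z',np.round(np.percentile(P[m][:,2]*1000,[10,50,90]),1),u.mean(),v.mean(),m.sum())
rect(big((hsv[...,1]>150)&((hsv[...,0]<6)|(hsv[...,0]>174))),.017,'felt')
near=np.hypot(P[...,0]-.427,P[...,1]+.3085)<.05
rect(big(near&(P[...,2]>.070)),.077,'seal top')
E
```

```text
t: 6.08
tool_pos: [0.5704, -0.0977, 0.0962]
tool_rot: [-0.31, -3.117, -0.003]
contact_force: [1.1, -0.2, 1.3]
opening: 0.0839
grip_force: 0.0
t: 6.5
tool_pos: [0.4869, -0.1936, 0.2011]
tool_rot: [0.309, 3.119, -0.005]
contact_force: [1.0, -0.8, -0.4]
opening: 0.0855
grip_force: 0.0
t: 6.92
tool_pos: [0.4866, -0.191, 0.196]
tool_rot: [-0.308, -3.126, -0.001]
contact_force: [-0.3, 0.3, -0.9]
opening: 0.0858
grip_force: 0.0
felt [array([472. , -74.2]), array([83. , 85.3]), np.float64(78.2)] z [15.1 16.1 17. ] 355.4593118514473 143.29437465865647 5493
seal top [array([ 429.7, -303.6]), array([24.9, 36.3]), np.float64(80.5)] z [72.8 76.2 77.7] 123.06739345887017 154.37661050545094 1009
```

View pics/w3.png

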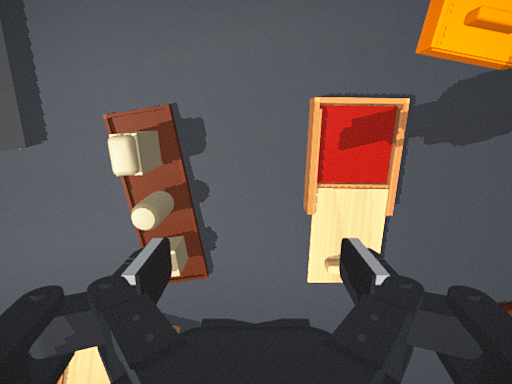

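Felt is fully bared: centre about (0.472,-0.074) and 83x85 mm. The oblong seal is at about (0.4285,-0.306) with its long side at -9°. The seal top is at pixel (123,154). I'll go over it for a check before descending.

```bash
python3 -m crank '-.0232 -.046 -.034 .005;-.0232 -.046 -.034 .005;-.0232 -.046 -.034 .005;-.0232 -.046 -.034 .005;-.0232 -.046 -.034 .004'; python3 -m crank '0 0 0 0;0 0 0 0;0 0 0 0;0 0 0 0;0 0 0 0'
python3 - <<'E'
from h import *
im,d,E,K=grab('wrist','w4.png'); P=cloud(d,E,K); o=ctrl.get_obs(); print(o['tool_pos'],o['tool_rot'],o['q'])
near=np.hypot(P[...,0]-.4285,P[...,1]+.306)<.04
m=(near&(P[...,2]>.068)&(P[...,2]<.085)).astype(np.uint8)
n,l,s,c=cv2.connectedComponentsWithStats(m); i=1+s[1:,4].argmax(); m=l==i; v,u=np.nonzero(m)
print(cv2.minAreaRect((ray(np.c_[u,v],.077,E,K)[:,:2]*1000).astype(np.float32)),np.median(P[m],0),u.mean(),v.mean())
E
```

```text
t: 7.38
tool_pos: [0.4281, -0.3073, 0.1107]
tool_rot: [0.249, 3.132, 0.0]
contact_force: [0.6, 0.4, 0.1]
opening: 0.0855
grip_force: 0.0
t: 7.8
tool_pos: [0.4293, -0.3065, 0.1127]
tool_rot: [0.249, 3.13, -0.002]
contact_force: [-0.5, 0.4, -1.6]
opening: 0.0852
grip_force: 0.0
[ 0.42925077 -0.30649397  0.1126366 ] [ 2.48953253e-01  3.13028585e+00 -1.60206676e-03] [-7.61277093e-01 -7.74854925e-02  1.94705728e+00  1.09161302e-04
  1.27027351e+00 -2.17337870e+00]
((427.64801025390625, -306.5879211425781), (23.09585952758789, 37.653892517089844), 81.57257080078125) [ 0.42743767 -0.30651036  0.07633401] 254.87800783435927 217.52378287632905
```

View pics/w4.png

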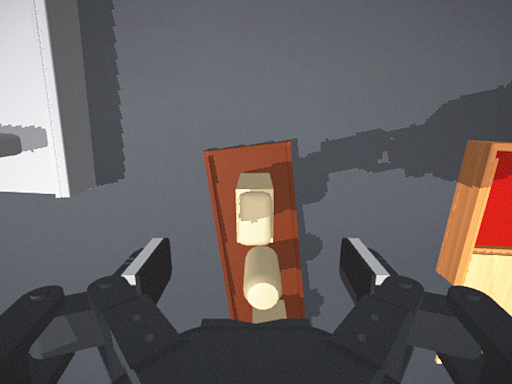

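Seal is centred between the fingers at (255,217). I'll descend and grip.

```bash
python3 -m crank '-.001 0 -.034 0;-.001 0 -.034 0;-.001 0 -.034 0;0 0 -.032 0;0 0 -.024 0'; python3 -m crank '0 0 0 0;0 0 0 0;0 0 0 0;0 0 0 0;0 0 0 0' 0 60;  python3 -m crank '0 0 0 0;0 0 0 0;0 0 0 0;0 0 0 0;0 0 0 0'
```

```text
t: 8.27
tool_pos: [0.4269, -0.3062, 0.0318]
tool_rot: [-0.25, -3.131, -0.0]
contact_force: [0.0, 0.4, 0.3]
opening: 0.0855
grip_force: 0.0
t: 8.68
tool_pos: [0.4276, -0.3075, 0.034]
tool_rot: [0.251, 3.13, -0.002]
contact_force: [-0.6, -4.7, 2.0]
opening: 0.0254
grip_force: 17.4
t: 9.1
tool_pos: [0.4276, -0.3077, 0.034]
tool_rot: [0.251, 3.13, -0.002]
contact_force: [-1.7, 1.4, 5.8]
opening: 0.0248
grip_force: 59.8
```

```bash
python3 -m crank '0 0 .02 0;0 0 .036 0;0 0 .04 0;0 0 .04 0;0 0 .03 0'; python3 -m crank '.009 .047 0 0;.009 .047 0 0;.009 .047 0 0;.009 .047 0 0;.009 .047 0 0';python3 -m crank '.009 .047 0 0;.009 .047 0 0;.009 .047 0 0;.009 .047 0 0;.009 .043 0 0';python3 -m crank '0 0 -.02 0;0 0 -.03 0;0 0 -.03 0;0 0 0 0;0 0 0 0'
python3 - <<'E'
from h import *
im,d,E,K=grab('wrist','w5.png')
E
```

```text
t: 9.52
tool_pos: [0.4267, -0.3069, 0.1172]
tool_rot: [0.252, 3.131, -0.001]
contact_force: [0.2, -0.7, -1.8]
opening: 0.0249
grip_force: 59.0
t: 9.93
tool_pos: [0.4487, -0.1881, 0.1154]
tool_rot: [-0.252, -3.131, -0.001]
contact_force: [0.6, 0.2, -0.8]
opening: 0.0252
grip_force: 59.3
t: 10.35
tool_pos: [0.4712, -0.0724, 0.1154]
tool_rot: [-0.251, -3.131, -0.001]
contact_force: [-0.1, 0.5, -1.2]
opening: 0.0253
grip_force: 59.3
t: 10.77
tool_pos: [0.4704, -0.0738, 0.0744]
tool_rot: [-0.252, -3.128, -0.001]
contact_force: [-0.5, -0.7, -1.2]
opening: 0.0252
grip_force: 59.4
```

View pics/w5.png

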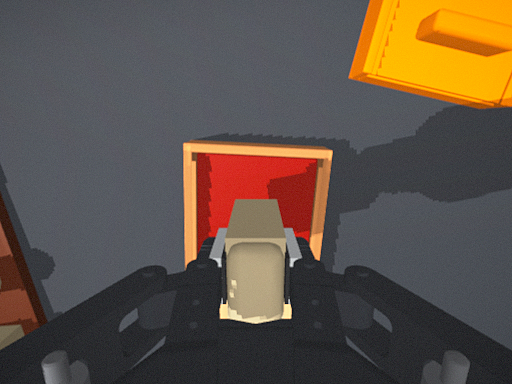

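The seal is upright in the grip and over the felt (base near (258,215), red felt around it). I'll press gently.

```bash
python3 -m crank '0 0 -.02 0;0 0 -.02 0;0 0 -.012 0;0 0 0 0;0 0 0 0'; python3 -m crank '0 0 -.003 0;0 0 -.002 0;0 0 0 0;0 0 0 0;0 0 0 0'
```

```text
t: 11.23
tool_pos: [0.4712, -0.0738, 0.0488]
tool_rot: [-0.251, -3.13, -0.001]
contact_force: [-0.1, 1.1, -1.2]
opening: 0.0254
grip_force: 59.4
t: 11.65
tool_pos: [0.4719, -0.074, 0.0474]
tool_rot: [0.251, 3.131, -0.0]
contact_force: [0.5, 0.1, -1.7]
opening: 0.0254
grip_force: 59.4
```

```bash
python3 -m crank '0 0 -.003 0;0 0 -.001 0;0 0 0 0;0 0 0 0;0 0 0 0'; python3 -m crank '0 0 -.002 0;0 0 0 0;0 0 0 0;0 0 0 0;0 0 0 0'
```

```text
t: 12.07
tool_pos: [0.4718, -0.0739, 0.0451]
tool_rot: [0.252, 3.131, -0.0]
contact_force: [0.5, -0.1, -0.8]
opening: 0.0251
grip_force: 59.4
t: 12.48
tool_pos: [0.4719, -0.0739, 0.0443]
tool_rot: [0.251, 3.131, -0.0]
contact_force: [-0.6, 0.4, 1.6]
opening: 0.0253
grip_force: 59.7
```

```bash
python3 -m crank '0 0 -.002 0;0 0 -.001 0;0 0 0 0;0 0 0 0;0 0 0 0'; python3 -m crank '0 0 0 0;0 0 0 0;0 0 0 0;0 0 0 0;0 0 0 0'
```

```text
t: 12.9
tool_pos: [0.4719, -0.0739, 0.0429]
tool_rot: [0.251, 3.131, -0.0]
contact_force: [-2.1, 0.5, 4.2]
opening: 0.0253
grip_force: 60.2
t: 13.32
tool_pos: [0.4719, -0.0739, 0.0427]
tool_rot: [0.251, 3.131, -0.0]
contact_force: [-1.4, 1.2, 3.9]
opening: 0.0252
grip_force: 60.2
```

Inked: about 5–6 N, steady for more than 0.4 s. I'll lift, carry it short of the mark while turning -73°, and look.

```bash
python3 -m crank '0 0 .01 0;0 0 .03 0;0 0 .04 0;0 0 .04 0;0 0 .03 0'; python3 -m crank '.0045 .0535 0 -.0735;.0045 .0535 0 -.0735;.0045 .0535 0 -.0735;.0045 .0535 0 -.0735;.0045 .0535 0 -.0735';python3 -m crank '.0045 .0535 0 -.0735;.0045 .0535 0 -.0735;.0045 .0535 0 -.0735;.0045 .0535 0 -.0735;.0045 .0535 0 -.0735';python3 -m crank '.0045 .0535 0 -.0735;0 0 0 0;0 0 0 0;0 0 0 0;0 0 0 0'
python3 - <<'E'
from h import *
im,d,E,K=grab('wrist','w6.png')
E
```

```text
t: 13.73
tool_pos: [0.4717, -0.0739, 0.1183]
tool_rot: [0.251, 3.131, -0.0]
contact_force: [0.6, -0.2, -1.6]
opening: 0.0251
grip_force: 59.4
t: 14.15
tool_pos: [0.4824, 0.061, 0.1168]
tool_rot: [-1.141, -2.926, 0.0]
contact_force: [-0.4, -0.1, -1.9]
opening: 0.0255
grip_force: 59.6
t: 14.57
tool_pos: [0.4936, 0.1948, 0.1166]
tool_rot: [-1.926, -2.481, 0.001]
contact_force: [-0.0, 0.3, -1.4]
opening: 0.0254
grip_force: 59.6
t: 14.98
tool_pos: [0.4962, 0.2194, 0.117]
tool_rot: [-2.06, -2.372, 0.002]
contact_force: [0.3, 0.2, -1.9]
opening: 0.0248
grip_force: 59.7
```

View pics/w6.png

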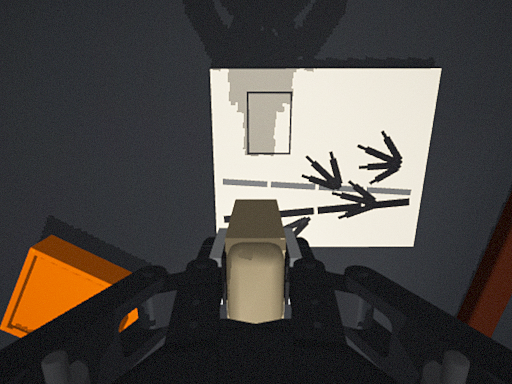

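The outline is fully visible, with corners near (247,92), (291,92), (292,154) and (247,153). The seal base's edge is at about (236..278,200). I'll compute both.

Run:
```python
from mark import *
im,d,E,K=load('w6.png')
c=ray([(247,92),(291.5,92),(291.5,154),(247,153.5)],.014,E,K)*1000; print(c.mean(0),np.round(c,1)[:,:2])
try: mark('w6.png',(269,123))
except Exception as e: print(e)
o=ctrl.get_obs(); print(o['tool_pos'],2*np.degrees(np.arctan2(-o['tool_rot'][1],-o['tool_rot'][0]))-90)
# seal base front edge (z = tcp-28mm) from masks
z=o['tool_pos'][2]-.028
s=ray([(236,200),(278.5,200)],z,E,K)*1000; print('base front edge',s)
y=np.radians(8.1); R=np.array([[np.cos(y),np.sin(y)],[-np.sin(y),np.cos(y)]])
print('in leaf axes rel TCP:', (s[:,:2]-o['tool_pos'][:2]*1000)@R.T, 'mark', (c[:,:2]-o['tool_pos'][:2]*1000).mean(0)@R.T)
```

```text
[499.45696163 282.18544866  14.        ] [[477.6 304.6]
 [513.7 309.6]
 [522.4 259.7]
 [484.2 254.8]]
mark ((498.5262451171875, 281.89788818359375), (39.39151382446289, 52.233524322509766), 7.964143753051758)
leaf ((548.2464599609375, 254.23895263671875), (185.9259033203125, 155.54364013671875), 7.9931416511535645)
[0.49630358 0.21931302 0.11719186] 8.018624075883196
base front edge [[482.1041866  234.36711694  89.19185964]
 [508.47339    238.0653623   89.19185964]]
in leaf axes rel TCP: [[-11.9365935   16.9046239 ]
 [ 14.69062904  16.85052105]] mark [11.98072616 61.80087619]
```

```bash
python3 -m crank '.0025 .04 0 0;0 .05 0 0;0 .038 0 0;0 0 -.02 0;0 0 -.03 0'; python3 -m crank '0 0 -.04 0;0 0 -.03 0;0 0 -.01 0;0 0 0 0;0 0 0 0'
python3 - <<'E'
from h import *
im,d,E,K=grab('wrist','w7.png'); o=ctrl.get_obs(); print(o['tool_pos'])
c=cv2.imread('pics/w7.png')[120:280,160:360]; cv2.imwrite('pics/w7c.png',cv2.resize(c,None,fx=3.5,fy=3.5,interpolation=cv2.INTER_CUBIC))
E
```

```text
t: 15.45
tool_pos: [0.4993, 0.2847, 0.0941]
tool_rot: [2.057, 2.371, 0.005]
contact_force: [0.4, -0.2, -1.7]
opening: 0.0249
grip_force: 59.7
t: 15.87
tool_pos: [0.498, 0.2836, 0.0527]
tool_rot: [2.061, 2.371, -0.0]
contact_force: [-0.0, 0.8, -1.3]
opening: 0.0252
grip_force: 59.7
[0.49853352 0.28406641 0.05356696]
```

View pics/w7c.png

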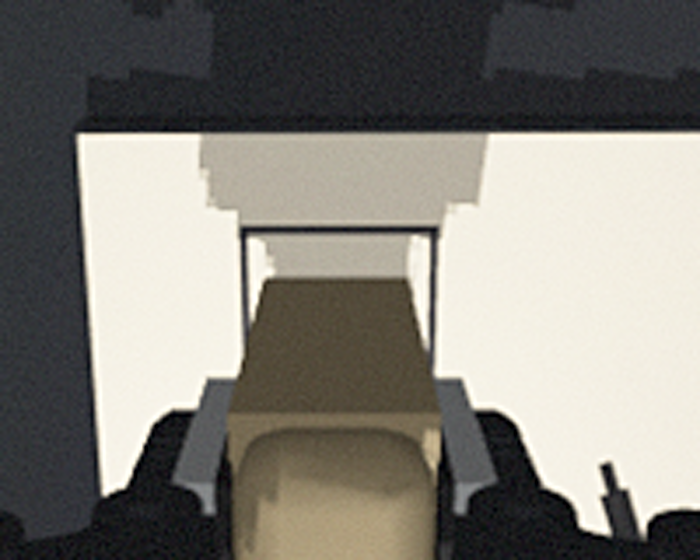

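The seal base's edge is at crop y≈280, x 265–408, and the outline's far edge at y≈230, x 243–437. I'll compute the offset.

Run:
```python
from h import *
im,d,E,K=load('w7.png'); f=lambda x,y:(160+x/3.5-.36,120+y/3.5-.36)
T=np.array([498.5,284.0]); y=np.radians(8.0); R=np.array([[np.cos(y),np.sin(y)],[-np.sin(y),np.cos(y)]])
m=ray([f(243,230),f(437,230)],.014,E,K)[:,:2]*1000
for zb in (.0245,.0255,.0265):
    s=ray([f(265,280),f(408,280)],zb,E,K)[:,:2]*1000
    ml=(m-T)@R.T; sl=(s-T)@R.T
    sh=ml.mean(0)-[0,25]-(sl.mean(0)-[0,20]); print('outline',ml.round(1).tolist(),'seal',sl.round(1).tolist(),'shift leaf',sh.round(1),'world',(sh@R).round(1))
```

```text
outline [[-17.5, 23.4], [18.9, 23.4]] seal [[-12.8, 16.7], [12.8, 16.7]] shift leaf [0.7 1.7] world [0.4 1.8]
outline [[-17.5, 23.4], [18.9, 23.4]] seal [[-12.8, 17.0], [12.7, 16.9]] shift leaf [0.7 1.4] world [0.5 1.5]
outline [[-17.5, 23.4], [18.9, 23.4]] seal [[-12.7, 17.3], [12.7, 17.2]] shift leaf [0.7 1.2] world [0.5 1.2]
```

Only about 1.5 mm off. I'll correct it and descend to contact.

```bash
python3 -m crank '.001 .003 0 0;0 0 -.008 0;0 0 -.008 0;0 0 -.004 0;0 0 0 0'; python3 -m crank '0 0 -.002 0;0 0 -.002 0;0 0 0 0;0 0 0 0;0 0 0 0'
```

```text
t: 16.33
tool_pos: [0.4979, 0.2858, 0.042]
tool_rot: [-2.06, -2.372, 0.001]
contact_force: [0.1, -0.4, 0.2]
opening: 0.0251
grip_force: 59.8
t: 16.75
tool_pos: [0.4981, 0.2859, 0.0408]
tool_rot: [-2.06, -2.372, 0.0]
contact_force: [-1.8, -0.4, 2.4]
opening: 0.0252
grip_force: 60.2
```

```bash
python3 -m crank '0 0 -.002 0;0 0 -.001 0;0 0 0 0;0 0 0 0;0 0 0 0'; python3 -m crank '0 0 0 0;0 0 0 0;0 0 0 0;0 0 0 0;0 0 0 0'
```

```text
t: 17.17
tool_pos: [0.4983, 0.2859, 0.0396]
tool_rot: [-2.06, -2.372, -0.0]
contact_force: [-3.5, -1.1, 5.2]
opening: 0.0247
grip_force: 60.6
t: 17.58
tool_pos: [0.4984, 0.2859, 0.0396]
tool_rot: [-2.06, -2.372, -0.0]
contact_force: [-3.7, -0.1, 3.9]
opening: 0.0251
grip_force: 60.6
```

```bash
python3 -m crank '0 0 -.0015 0;0 0 0 0;0 0 0 0;0 0 0 0;0 0 0 0'; python3 -m crank '0 0 0 0;0 0 0 0;0 0 0 0;0 0 0 0;0 0 0 0'
python3 - <<'E'
from h import *
f=[]
for i in range(6): im,d,E,K=grab('wrist','w8.png'); f.append(ctrl.get_obs()['contact_force'])
print(np.mean(f,0),ctrl.get_obs()['tool_pos'])
c=cv2.imread('pics/w8.png')[120:280,160:360]; cv2.imwrite('pics/w8c.png',cv2.resize(c,None,fx=3.5,fy=3.5,interpolation=cv2.INTER_CUBIC))
E
```

```text
t: 18.0
tool_pos: [0.4984, 0.286, 0.0391]
tool_rot: [-2.06, -2.372, 0.0]
contact_force: [-4.2, -1.4, 6.3]
opening: 0.0254
grip_force: 60.8
t: 18.42
tool_pos: [0.4984, 0.286, 0.0391]
tool_rot: [-2.06, -2.372, 0.0]
contact_force: [-3.6, -2.3, 6.6]
opening: 0.0251
grip_force: 60.8
[-3.74095507 -1.13384054  6.09383722] [0.4983409  0.28595022 0.03908399]
```

View pics/w8c.png

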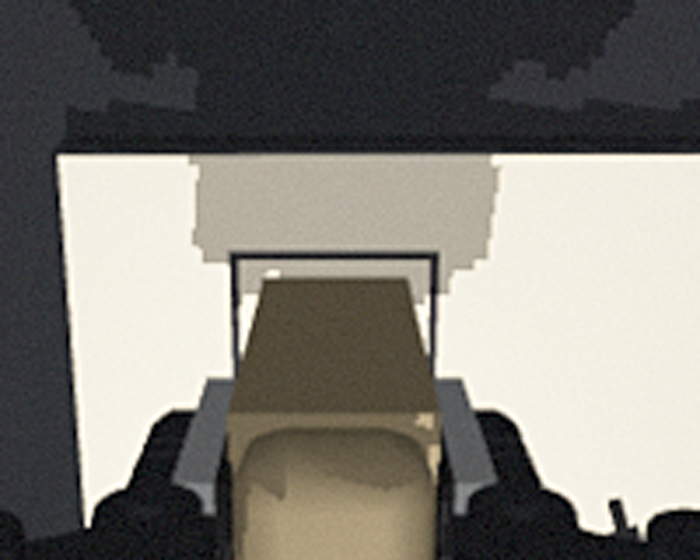

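The seal sits centred in the outline, with margins of about 5 mm on both sides and the far edge. It presses with about 7.7 N allowing for its weight.

```bash
python3 -c "
from station import ctrl
print(ctrl.finish_job())"
```

```text
the job is handed in; nothing more can be done
None
```

Job handed in, result not reported back: cover slid to its stop, seal inked at about 5–6 N, and the seal still gripped and pressing on the mark at about 7.7 N, within about 2 mm of the outline's centre by the last wrist picture.

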